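Find the fullest canister in the tin rack and hold it up

ROBOT

A 6-joint arm with a two-finger parallel gripper is mounted at the origin on the work surface. World frame = base frame: x ahead of the robot, y to its left, z up, the work surface at z = 0. Lengths are in m, angles in degrees, forces in N, time in s.
With the tool pointing down it reaches from about 0.3 to 0.75 m from the base axis. Payload 8.5 kg.
Tool frame: the origin (TCP) lies midway between the tips of the shut fingers; the grasp point (between the pads) lies 19 mm behind it; z points along the fingers, y is the line along which they close (so a half turn about z gives the same grasp; the last joint's range is limited). The gripper opens to 85 mm and grips with 20 to 120 N. Pads are 22 mm wide; open, the fingers measure 114 mm over their backs; the gripper's body (76 mm by 85 mm) begins 54 mm behind the grasp point. The pads swing forward as they close: fully open they stand 13 mm farther back than shut.
Start: joints at [-83.383, 21.807, 74.336, -0, 83.858, -12.336], TCP at [0.179, -0.52, 0.231] pointing down, gripper open.
Joint ranges: [-178.18, 178.18], [-50.72, 133.34], [12.68, 142.11], [-81.47, 261.47], [9.98, 163.14], [-165.26, 165.26]. Speed limits (degrees/s): [136.94, 136.94, 180, 180, 180, 180].

INTERFACE

Orientations are given as a 3x3 rotation matrix whose columns are the frame's x, y, z axes.
In Python, from rig import env, get_image, close_job gives the robot as it stands.
- The arm moves only by the tool step_arm, never from a script. Its argument "targets" is a list of rows, each a list of 2 entries, a list of its own where there are three numbers: the shift along the tool's x, y, z as a fraction of full scale, then the turn, a rotation vector about the tool's x, y, z as a fraction of full scale. In form: [[[x, y, z], [wx, wy, wz]], ...]. A call has 1 to 10 rows; each row is the pose to reach, as a shift and turn from the pose commanded when the call began, along the tool's axes at that moment; what a row does not reach only later rows make up. Full scale, the value 1, is 0.3 m for a shift and 45 degrees for a turn. A row lasts 1/12 s, in which the tool goes at most 41.7 mm and 7.16 degrees, less where a joint would pass 70% of its speed; a pose out of reach is approached as far as the arm can. A call with a number of a shift or a turn outside -1 to 1 is refused whole. A call with a gripper value outside its range is refused whole. "jaw" is the finger opening in mm, from 0 to 85.4, set as the call begins (left out, the last holds). The fingers move at their own pace and stop on an object; "grip_force" is the grip in N (left out, the last holds). Time passes only in rows, so rows that repeat a pose let the fingers close. It gives the time, the measured TCP pose, the force, the opening and the grip force at its end, in the units of the state.
- env.observe(): the state, without advancing time (a new reading comes with each control period).
- get_image(name): name is "side" or "top" or "wrist"; returns a dict with "img" (384x512x3 uint8, red, green, blue), "z_map" (384x512 float32, m along the optical axis (not along the pixel's ray), 0 where there is no reading), "intrinsics" (3x3 intrinsics, pixels), "rvec" (rotation vector, rad) and "tvec" (3), from world to camera coordinates, as OpenCV has them. Camera axes: x right, y down, z forward; pixel columns grow to the right and rows downward; lengths in m; the calibration is good to about 2 mm. The wrist camera is an equidistant fisheye: a pixel r from the principal point sees the ray r / f radians off the axis. A picture is of the moment at which its call begins.
- close_job(): hands the job in; it is judged then, once.
The state is a dict: "time_s": time; "q": joint angles; "qvel": joint speeds; "joint_efforts": joint torques, N m; "position": TCP position; "tool_rot": TCP orientation; "ft_force": force on the tool from outside, world axes, zero at the start; "wrist_torque": the same for the moment, N m; "grip_width": finger opening in m; "gripper_force": force on a finger pad.
Only numpy, scipy, OpenCV 4.12 (cv2) and the standard library are available. Lean on these libraries where they do the work, as an engineer would, in place of code of your own. Each camera call takes 0.05 s, during which the arm holds its last target. There are 200 camera calls.

TASK

Find out by feel which of the three identical canisters in the rack is the fullest: begin with the one nearest the parked black marker and work along the row, lifting each in turn clear of the rack and standing it back in its own bay. Then slide the marker along its rail until it stands centred in front of the heaviest canister, and leave it there. Finally pick that heaviest canister up again and finish while still holding it there above the rack, upright and still, at least 10 cm clear of the board; knock nothing over and leave everything else on the worktop where it stands.

Things in the scene. Friction and masses are not known exactly. Their poses are not given: they have to be found in the camera images.
- rack: fixed wooden rack. Origin at worktop level under the middle bay; y along the row of tins, x away from the robot (within 0.3 rad of the world's), z up. Board 12 mm thick, x -125 to 50, y -205 to 160. Three bays centred at x 0, y -100, 0, 100 mm, floor 12 mm above the worktop, 80 x 94 mm inside, framed by strips 6 mm high. Marker rail along y at x -95 mm
- tin_p: one of three identical-looking closed round metal canisters, 66 mm across, 95 mm tall, straight sides, thin dark lid seam at 72-75 mm; nothing moves inside. Origin: centre of its underside, z up. One of the three weighs 0.43 to 0.58 kg, the other two 0.13 to 0.24 kg each. Which one, and in which bay, is not known beforehand
- tin_q: one of three identical-looking closed round metal canisters, 66 mm across, 95 mm tall, straight sides, thin dark lid seam at 72-75 mm; nothing moves inside. Origin: centre of its underside, z up. One of the three weighs 0.43 to 0.58 kg, the other two 0.13 to 0.24 kg each. Which one, and in which bay, is not known beforehand
- tin_r: one of three identical-looking closed round metal canisters, 66 mm across, 95 mm tall, straight sides, thin dark lid seam at 72-75 mm; nothing moves inside. Origin: centre of its underside, z up. One of the three weighs 0.43 to 0.58 kg, the other two 0.13 to 0.24 kg each. Which one, and in which bay, is not known beforehand
- marker (a joint): position (m) of the black marker along its rail, 0 to 0.29, growing to the rack's +y; its centre is at rack y = value - 0.170, so 0.07, 0.17, 0.27 are in front of the three bay centres. Starts parked at the -y end beyond the first bay (0 to 0.025). About 1.5 N moves it; it stays where it is left
- marker_top (a point): centre of the marker's top, 69.5 mm above the worktop. The marker is an upright black block, its upper 35 mm 18 mm wide (along the row) by 22 mm deep, on a foot 12 mm high, 22 mm wide and 30 mm deep with a small nose towards the tins. The rail is 28 mm wide, its top 47 mm below this point
- jar: bystander, to be left alone: glass storage jar with a white lid and paper band, 60 across, 85 mm tall; origin under its centre
- mug: bystander, to be left alone: white mug, 76 across, 88 mm tall, handle to its own +y; origin under its centre
- mill_p: bystander, to be left alone: black pepper mill, a plain cylinder 46 across and 100 mm tall; origin under its centre
- mill_q: bystander, to be left alone: black salt mill, same as mill_p; origin under its centre
- glass: bystander, to be left alone: clear drinking glass, 64 across, 90 mm tall; origin under its centre
- spoon: bystander, to be left alone: steel spoon lying flat, 150 mm long, along its own x; origin under its centre
Things that resemble listed ones, but are neither listed nor needed, are in the scene too. Leave any yellow look-alike of the tin_q alone.

How it is judged (in metres and radians):
On the way, in this order (a step that is already met when the one before it is completed fails the run):
1. the canister in the bay nearest the parked marker is lifted clear of its bay (((height (world z) of tin_p above 0.024 m and y of tin_p in the frame of rack between -0.145 and -0.055 m and contact force between tin_p and the fingers above 0.5 N) or (height (world z) of tin_q above 0.024 m and y of tin_q in the frame of rack between -0.145 and -0.055 m and contact force between tin_q and the fingers above 0.5 N) or (height (world z) of tin_r above 0.024 m and y of tin_r in the frame of rack between -0.145 and -0.055 m and contact force between tin_r and the fingers above 0.5 N))), for 0.2 s.
2. then the canister in the middle bay is lifted clear (((height (world z) of tin_p above 0.024 m and y of tin_p in the frame of rack between -0.045 and 0.045 m and contact force between tin_p and the fingers above 0.5 N) or (height (world z) of tin_q above 0.024 m and y of tin_q in the frame of rack between -0.045 and 0.045 m and contact force between tin_q and the fingers above 0.5 N) or (height (world z) of tin_r above 0.024 m and y of tin_r in the frame of rack between -0.045 and 0.045 m and contact force between tin_r and the fingers above 0.5 N))), for 0.2 s.
3. then the canister in the last bay is lifted clear (((height (world z) of tin_p above 0.024 m and y of tin_p in the frame of rack between 0.055 and 0.145 m and contact force between tin_p and the fingers above 0.5 N) or (height (world z) of tin_q above 0.024 m and y of tin_q in the frame of rack between 0.055 and 0.145 m and contact force between tin_q and the fingers above 0.5 N) or (height (world z) of tin_r above 0.024 m and y of tin_r in the frame of rack between 0.055 and 0.145 m and contact force between tin_r and the fingers above 0.5 N))), for 0.2 s.
4. with all canisters back in their bays, the marker stands in front of the heaviest one (within 20 mm of its middle) (distance of each of tin_p, tin_q, tin_r from where it was at the start of the episode below 0.03 m and height (world z) of each of tin_p, tin_q, tin_r below 0.015 m and angle between each of tin_p, tin_q, tin_r's own z axis and vertical below 0.08 rad and ((y of tin_p in the frame of marker_top between -0.02 and 0.02 m and contact force between tin_p and rack above 3.3 N) or (y of tin_q in the frame of marker_top between -0.02 and 0.02 m and contact force between tin_q and rack above 3.3 N) or (y of tin_r in the frame of marker_top between -0.02 and 0.02 m and contact force between tin_r and rack above 3.3 N))), for 0.2 s.
At the end, for the whole second after the job is handed in: Heaviest canister held in the fingers, upright (0.2 rad), still, on nothing else, underside over 95 mm above the rack board, within 25 cm of its middle; the others upright in their bays within 30 mm of their start; marker within 35 mm of the heaviest one's bay centre, 50 mm from the others (((height (world z) of tin_p above 0.107 m and angle between tin_p's own z axis and vertical below 0.2 rad and linear speed of tin_p below 0.03 m/s and contact force between tin_p and the fingers above 1 N and horizontal distance between tin_p and the grasp point below 0.06 m and horizontal distance between tin_p and rack below 0.25 m and contact force between tin_p and tin_q below 0.2 N and contact force between tin_p and tin_r below 0.2 N and contact force between tin_p and rack below 0.2 N and (distance of tin_q from where it was at the start of the episode below 0.03 m and height (world z) of tin_q below 0.015 m and angle between tin_q's own z axis and vertical below 0.08 rad) and (y of tin_q in the frame of marker_top above 0.05 m or y of tin_q in the frame of marker_top below -0.05 m) and contact force between each of tin_q, tin_r and rack below 3.3 N and (distance of tin_r from where it was at the start of the episode below 0.03 m and height (world z) of tin_r below 0.015 m and angle between tin_r's own z axis and vertical below 0.08 rad) and (y of tin_r in the frame of marker_top above 0.05 m or y of tin_r in the frame of marker_top below -0.05 m)) or (height (world z) of tin_q above 0.107 m and angle between tin_q's own z axis and vertical below 0.2 rad and linear speed of tin_q below 0.03 m/s and contact force between tin_q and the fingers above 1 N and horizontal distance between tin_q and the grasp point below 0.06 m and horizontal distance between tin_q and rack below 0.25 m and contact force between tin_q and tin_p below 0.2 N and contact force between tin_q and tin_r below 0.2 N and contact force between tin_q and rack below 0.2 N and (distance of tin_p from where it was at the start of the episode below 0.03 m and height (world z) of tin_p below 0.015 m and angle between tin_p's own z axis and vertical below 0.08 rad) and (y of tin_p in the frame of marker_top above 0.05 m or y of tin_p in the frame of marker_top below -0.05 m) and contact force between each of tin_p, tin_r and rack below 3.3 N and (distance of tin_r from where it was at the start of the episode below 0.03 m and height (world z) of tin_r below 0.015 m and angle between tin_r's own z axis and vertical below 0.08 rad) and (y of tin_r in the frame of marker_top above 0.05 m or y of tin_r in the frame of marker_top below -0.05 m)) or (height (world z) of tin_r above 0.107 m and angle between tin_r's own z axis and vertical below 0.2 rad and linear speed of tin_r below 0.03 m/s and contact force between tin_r and the fingers above 1 N and horizontal distance between tin_r and the grasp point below 0.06 m and horizontal distance between tin_r and rack below 0.25 m and contact force between tin_r and tin_p below 0.2 N and contact force between tin_r and tin_q below 0.2 N and contact force between tin_r and rack below 0.2 N and (distance of tin_p from where it was at the start of the episode below 0.03 m and height (world z) of tin_p below 0.015 m and angle between tin_p's own z axis and vertical below 0.08 rad) and (y of tin_p in the frame of marker_top above 0.05 m or y of tin_p in the frame of marker_top below -0.05 m) and contact force between each of tin_p, tin_q and rack below 3.3 N and (distance of tin_q from where it was at the start of the episode below 0.03 m and height (world z) of tin_q below 0.015 m and angle between tin_q's own z axis and vertical below 0.08 rad) and (y of tin_q in the frame of marker_top above 0.05 m or y of tin_q in the frame of marker_top below -0.05 m))) and (value of joint marker between 0.035 and 0.105 m or value of joint marker between 0.135 and 0.205 m or value of joint marker between 0.235 and 0.305 m)); the arm keeps its last pose, push and grip.
It fails at once if a bystander is moved more than 30 mm (distance of any of jar, mug, mill_p, mill_q, glass, spoon from where it was at the start of the episode above 0.03 m).
It fails at once if a canister is tipped over (more than 0.6 rad) (angle between any of tin_p, tin_q, tin_r's own z axis and vertical above 0.6 rad).
It also fails if it takes over 72 s, if anything falls off the work surface, if the arm or the gripper's body presses on something with over 40 N, if the wrist force passes 120 N, or if a joint passes its speed limit or range.

## Working session

There is one attempt and no reset: what is moved stays moved. The work goes in short steps, Python scripts to look and compute and a tool call to move; the robot and the scene stay as the last step left them, time stands still between calls to the robot, and variables do not carry over. Pictures are saved under pics/ and viewed, at most 10 in all, crops included, and the job is handed in when it is done.

Besides the shell and the picture viewer there is one more tool, called after "Call:" in YAML: its name, and indented under it one key for each argument. step_arm: Moves the arm, as the interface text tells. Its arguments: {"type":"object","properties":{"targets":{"type":"array","items":{"type":"array"}},"jaw":{"type":"number"},"grip_force":{"type":"number"}},"required":["targets"]}

```bash
mkdir -p pics; ls; python3 - <<'E'
from rig import env,get_image
import cv2,numpy as np,pickle
d={}
for n in("side","top","wrist"):
    d[n]=get_image(n)
    im=d[n]; print(n,im["intrinsics"].tolist(),im["rvec"],im["tvec"])
pickle.dump(d,open("d0.pkl","wb"))
cv2.imwrite("pics/top0.png",cv2.resize(d["top"]["img"][:,:,::-1],(800,600)))
cv2.imwrite("pics/side0.png",cv2.resize(d["side"]["img"][:,:,::-1],(800,600)))
print(env.observe())
E
```

```text
pics
side [[428.8566105247084, 0.0, 256.50294802622204], [0.0, 428.8566105247084, 188.19154266140572], [0.0, 0.0, 1.0]] [ 0.33296331 -2.81867207  1.10637412] [0.61367779 0.14845258 0.78712705]
top [[378.5838211371193, 0.0, 257.88365428545774], [0.0, 378.5838211371193, 188.4651049032626], [0.0, 0.0, 1.0]] [ 2.15344134 -2.10808265  0.18047483] [0.01152335 0.62209091 0.69697177]
wrist [[297.3186396354542, 0.0, 259.0825236013927], [0.0, 297.3186396354542, 191.210989301383], [0.0, 0.0, 1.0]] [-2.32782829  1.66022023  0.27957167] [-0.54918711 -0.04243684  0.38196532]
{'time_s': 0.15, 'q': array([-8.33828505e+01,  2.18321001e+01,  7.43710939e+01, -6.54314463e-05,
        8.38572567e+01, -1.23360491e+01]), 'qvel': array([-0.06479075, -0.08003312, -0.0921649 ,  0.02175873,  0.05830559,
        0.09338711]), 'joint_efforts': array([ 1.29719054e-03, -4.48627889e+01, -2.31344336e+01, -1.90445994e-04,
        3.87469889e-03, -1.92312649e-05]), 'position': array([ 0.17860776, -0.51996784,  0.23087551]), 'tool_rot': array([[ 9.45784171e-01,  3.24795763e-01, -1.22707445e-04],
       [ 3.24795708e-01, -9.45783617e-01,  1.04790314e-03],
       [ 2.24299808e-04, -1.03094505e-03, -9.99999443e-01]]), 'ft_force': array([-0.68396182, -0.84872063,  0.39620961]), 'wrist_torque': array([ 0.02582997, -0.02119847,  0.01830907]), 'gripper_force': 0.0, 'grip_width': 0.08561805626548638}
```

View pics/top0.png

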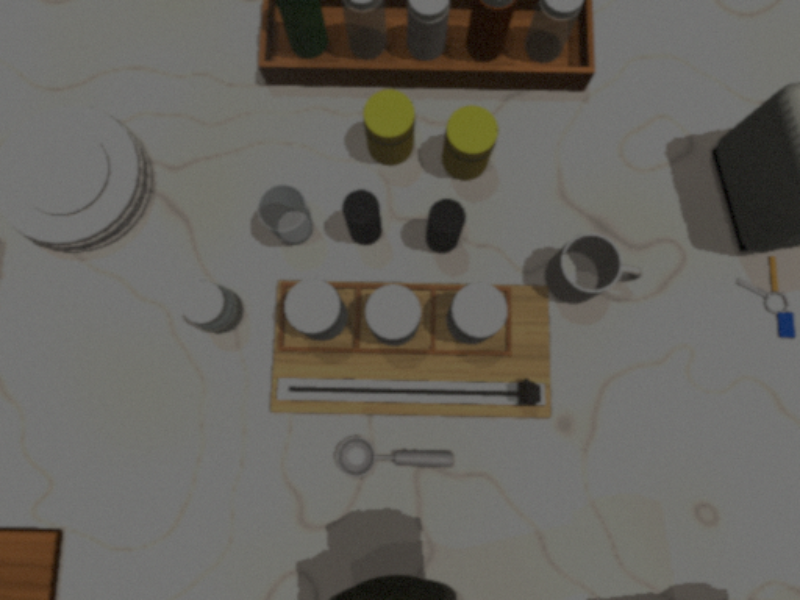

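View pics/side0.png

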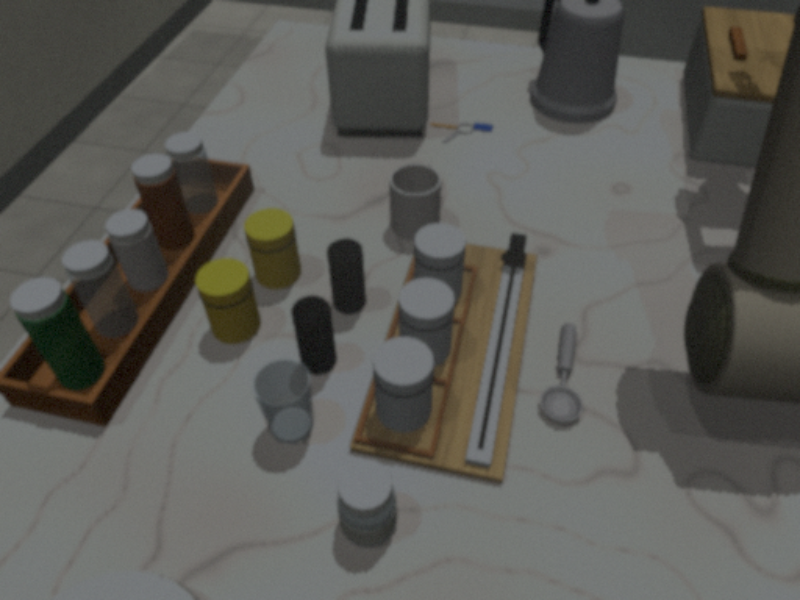

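The top view shows the rack at about (410,348) in 800x600 pixels. Its three grey tins are at (478,310), (393,312) and (315,307), and the black marker is at (530,392), the right-hand (-y) end. So the tin at (478,310) comes first. The two yellow tins at (390,125) and (470,142) are look-alikes, and the black mills stand behind the rack.

```bash
cat > h.py <<'E'
import cv2,numpy as np
def cam(d):
    R=cv2.Rodrigues(np.array(d["rvec"]))[0]; return R,np.array(d["tvec"]).ravel(),np.array(d["intrinsics"])
def cloud(d):
    R,t,K=cam(d); z=d["z_map"]; v,u=np.mgrid[:z.shape[0],:z.shape[1]]
    c=np.stack([(u-K[0,2])/K[0,0]*z,(v-K[1,2])/K[1,1]*z,z],-1)
    w=(c-t)@R; w[z<=0]=np.nan; return w
def ray(d,uv,h):
    R,t,K=cam(d); uv=np.atleast_2d(uv); r=np.c_[(uv-K[:2,2])/[K[0,0],K[1,1]],np.ones(len(uv))]@R; o=-R.T@t
    return o+r*((h-o[2])/r[:,2:])
def tri(ds,uvs):
    P=[cam(d)[2]@np.c_[cam(d)[0],cam(d)[1]] for d in ds]
    X=cv2.triangulatePoints(P[0],P[1],np.float64(uvs[0]).reshape(2,1),np.float64(uvs[1]).reshape(2,1)).ravel(); return X[:3]/X[3]
E
python3 - <<'E'
import pickle,cv2,numpy as np
from h import *
d=pickle.load(open("d0.pkl","rb"))
T=d["top"]; im=T["img"]; hsv=cv2.cvtColor(im,cv2.COLOR_RGB2HSV)
# board by wood colour, its lower part of picture plus full rectangle
m=((hsv[...,1]>70)&(hsv[...,0]>8)&(hsv[...,0]<30)).astype(np.uint8)
m[:175]=0; m[280:]=0; m[:,:165]=0; m[:,365:]=0
n,l,st,_=cv2.connectedComponentsWithStats(m); k=1+st[1:,4].argmax()
c=np.argwhere(l==k)[:,::-1]
hull=cv2.convexHull(c.astype(np.int32)).reshape(-1,2)
w=ray(T,hull.astype(float),.012)[:,:2]
print("board",cv2.minAreaRect(w.astype(np.float32)))
tops={}
for n in("top","side"):
    W=cloud(d[n]); im=d[n]["img"]; h=cv2.cvtColor(im,cv2.COLOR_RGB2HSV)
    tm=((W[...,2]>.095)&(W[...,2]<.125)&(h[...,2]>85)&(h[...,1]<60)).astype(np.uint8)
    nn,l,st,ce=cv2.connectedComponentsWithStats(cv2.morphologyEx(tm,cv2.MORPH_OPEN,np.ones((3,3))))
    for i in range(1,nn):
        if st[i,4]>150:
            q=np.argwhere(l==i)[:,::-1].astype(np.int32)
            e=cv2.fitEllipse(cv2.convexHull(q)); wm=W[l==i]
            print(n,"lid",np.round(e[0],1),np.round(e[1],1),"depth z",np.median(wm[:,2]).round(4),"ray@.107",ray(T if n=="top" else d["side"],[e[0]],.107)[0].round(4))
            tops.setdefault(n,[]).append(e[0])
for a in tops["top"]:
    for b in tops["side"]:
        X=tri([T,d["side"]],[a,b])
        P=ray(T,[a],X[2])[0]
        if np.hypot(*(ray(T,[a],.107)[0]-ray(d["side"],[b],.107)[0])[:2])<.02: print("tri",X.round(4))
# marker
for n in("top","side"):
    W=cloud(d[n]); im=d[n]["img"]; h=cv2.cvtColor(im,cv2.COLOR_RGB2HSV)
    s=(im.max(-1)<45)&(W[...,2]>.04)&(W[...,2]<.085)
    if n=="top": s[:235]=0; s[262:]=0
    else: s[200:]=0; s[:140]=0; s[:,:310]=0; s[:,345:]=0
    q=W[s]; print(n,"marker",len(q),np.percentile(q,[2,50,98],axis=0).round(4).tolist(), "toppts",q[q[:,2]>.064].mean(0))
# tall things: heights map around
W=cloud(T); 
for nm,b in {"mug":(350,160,405,190),"mills":(218,120,300,165),"glass":(165,118,202,160),"jar":(110,175,158,215)}.items():
    q=W[b[1]:b[3],b[0]:b[2]].reshape(-1,3); q=q[q[:,2]>.03]; print(nm,np.nanpercentile(q,[1,99],axis=0).round(3).tolist())
crop=T["img"][170:270,170:360,::-1]; cv2.imwrite("pics/crop.png",cv2.resize(np.clip(crop*1.8,0,255).astype(np.uint8),(760,400),interpolation=2))
E
```

```text
board ((0.5589113831520081, 0.01226508617401123), (0.1741383820772171, 0.3650108575820923), 0.09927328675985336)
top lid [ 2.74e+02 -2.00e-01] [17.6 24.2] depth z 0.1115 ray@.107 [9.984e-01 3.000e-04 1.070e-01]
top lid [199.2 195.3] [34.6 35.4] depth z 0.1067 ray@.107 [0.5974 0.1317 0.107 ]
top lid [306.4 197.8] [34.2 35.4] depth z 0.1068 ray@.107 [ 0.597  -0.0645  0.107 ]
top lid [250.9 199. ] [34.7 35.2] depth z 0.1067 ray@.107 [0.5927 0.0369 0.107 ]
side lid [116.7  91. ] [12.8 23.5] depth z 0.1217 ray@.107 [ 1.0122 -0.187   0.107 ]
side lid [ 80.2 142.2] [15.8 26.8] depth z 0.1118 ray@.107 [ 1.003  -0.0029  0.107 ]
side lid [281.2 153.8] [22.  32.9] depth z 0.1065 ray@.107 [ 0.5954 -0.0619  0.107 ]
side lid [272.4 190.9] [25.9 35.4] depth z 0.1066 ray@.107 [0.5912 0.0395 0.107 ]
side lid [257.7 230.9] [30.6 38.9] depth z 0.1065 ray@.107 [0.5959 0.1344 0.107 ]
tri [9.984e-01 7.000e-04 1.099e-01]
tri [0.5971 0.1322 0.104 ]
tri [ 0.5965 -0.0649  0.1043]
tri [0.5923 0.0369 0.1042]
top marker 134 [[0.4913, -0.1403, 0.0411], [0.5017, -0.1298, 0.0679], [0.512, -0.1246, 0.0716]] toppts [ 0.50171685 -0.13253599  0.06852121]
side marker 110 [[0.4912, -0.1357, 0.0404], [0.5006, -0.1251, 0.0581], [0.5096, -0.1221, 0.0704]] toppts [ 0.50067017 -0.1284792   0.06790928]
mug [[0.624, -0.268, 0.03], [0.687, -0.166, 0.09]]
mills [[0.69, -0.046, 0.032], [0.74, 0.099, 0.102]]
glass [[0.692, 0.148, 0.031], [0.752, 0.207, 0.091]]
jar [[0.574, 0.24, 0.032], [0.627, 0.293, 0.087]]
```

View pics/crop.png

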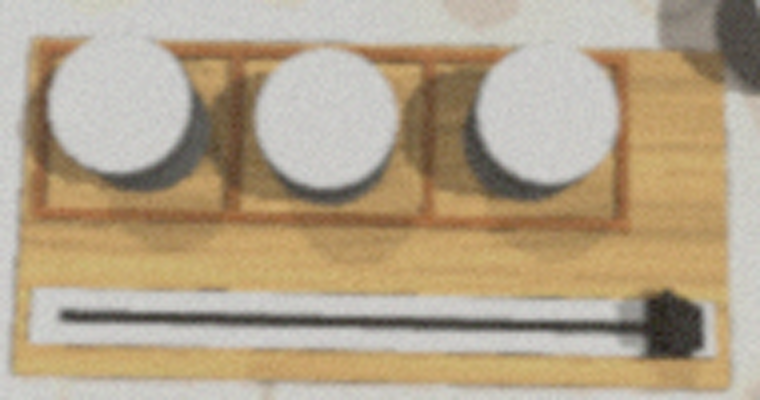

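The crop confirms the three white-lidded tins in the framed bays at crop (547,112), (327,117) and (120,105), and the marker at (672,325). The tin next to the marker is at world (0.596,-0.064). The triangulated lid height is about 0.105, matching 0.107 in the text, and the rack yaw is about 0.

Call:
step_arm:
  targets:
    - [[0.905,-0.493,0],[0,0,-0.79]]
    - [[0.905,-0.493,0],[0,0,-0.79]]
    - [[0.905,-0.493,0],[0,0,-0.79]]
    - [[0.905,-0.493,0],[0,0,-0.79]]
    - [[0.905,-0.493,0],[0,0,-0.79]]
    - [[0.905,-0.493,0],[0,0,-0.79]]
    - [[0.905,-0.493,0],[0,0,-0.79]]
    - [[0.905,-0.493,0],[0,0,-0.79]]
    - [[0.905,-0.493,0],[0,0,-0.79]]
    - [[0.905,-0.493,0],[0,0,-0.79]]
  jaw: 85
  grip_force: 40

```text
time_s: 0.98
position: [0.3877, -0.2915, 0.2312]
tool_rot: [[0.579, 0.815, -0.0], [0.815, -0.579, 0.0], [-0.0, -0.0, -1.0]]
ft_force: [-0.1, -0.2, 1.5]
grip_width: 0.0851
gripper_force: 0.0
```

```bash
cat > go.py <<'E'
import sys,numpy as np
from scipy.spatial.transform import Rotation as Ro
from rig import env
s=env.observe(); R=np.array(s["tool_rot"]); p=np.array(s["position"])
print("t",s["time_s"],"p",p.round(4),"q1,q6",np.round(s["q"],1),"F",np.round(s["ft_force"],2),"w",round(s["grip_width"],4),s["gripper_force"])
print("tooly",R[:,1].round(3))
Rt=np.array([[0,1,0],[1,0,0],[0,0,-1.]])  # tool y along world x
rv=Ro.from_matrix(R.T@Rt).as_rotvec(degrees=True)/45
for a in sys.argv[1:]:
    t=np.array(eval(a)); print(a,"shift",((t-p)@R/.3).round(3),"turn",rv.round(3))
E
python3 go.py .596,-.064,.2
```

```text
t 0.9833 p [ 0.3877 -0.2915  0.2312] q1,q6 [-51.   15.3  84.2  -0.   80.5 -15.6] F [-0.07 -0.16  1.47] w 0.0851 0.0
tooly [ 0.815 -0.579 -0.   ]
.596,-.064,.2 shift [1.02  0.127 0.104] turn [-0.     0.    -0.786]
```

Call:
step_arm:
  targets:
    - [[1,0.127,0.1],[0,0,-0.786]]
    - [[1,0.127,0.1],[0,0,-0.786]]
    - [[1,0.127,0.1],[0,0,-0.786]]
    - [[1,0.127,0.1],[0,0,-0.786]]
    - [[1,0.127,0.1],[0,0,-0.786]]
    - [[1,0.127,0.1],[0,0,-0.786]]
    - [[1,0.127,0.1],[0,0,-0.786]]
    - [[1,0.127,0.1],[0,0,-0.786]]
    - [[1,0.127,0.1],[0,0,-0.786]]
    - [[1,0.127,0.1],[0,0,-0.786]]

```text
time_s: 1.82
position: [0.5923, -0.0711, 0.2008]
tool_rot: [[0.003, 1.0, -0.001], [1.0, -0.003, -0.0], [-0.0, -0.001, -1.0]]
ft_force: [-0.4, 0.4, 0.6]
grip_width: 0.0849
gripper_force: 0.0
```

```bash
python3 go.py .596,-.064,.2 .596,-.064,.053
python3 - <<'E'
from rig import get_image
import cv2
d=get_image("wrist"); cv2.imwrite("pics/w1.png",d["img"][:,:,::-1]*2 if d["img"].max()<128 else d["img"][:,:,::-1])
E
```

```text
t 1.8167 p [ 0.5923 -0.0711  0.2008] q1,q6 [-18.2  27.8  69.5  -0.   82.7 -18. ] F [-0.42  0.37  0.58] w 0.0849 0.0
tooly [ 1.    -0.003 -0.001]
.596,-.064,.2 shift [0.024 0.012 0.003] turn [-0.001  0.    -0.003]
.596,-.064,.053 shift [0.024 0.013 0.493] turn [-0.001  0.    -0.003]
```

View pics/w1.png

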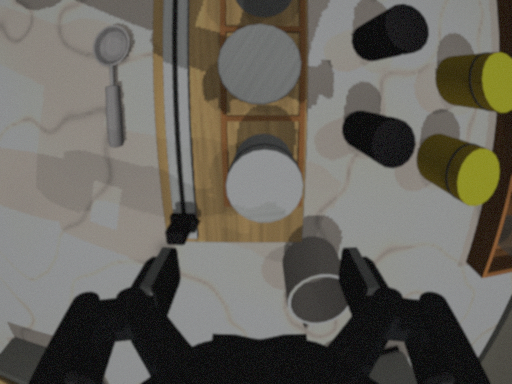

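The wrist view shows the tin at (264,185) between the fingers at (165,270) and (350,270), with the mug at (315,280) clear of the descent. Descending.

Call:
step_arm:
  targets:
    - [[0.024,0.013,0.05],[0,0,0]]
    - [[0.024,0.013,0.12],[0,0,0]]
    - [[0.024,0.013,0.2],[0,0,0]]
    - [[0.024,0.013,0.27],[0,0,0]]
    - [[0.024,0.013,0.34],[0,0,0]]
    - [[0.024,0.013,0.4],[0,0,0]]
    - [[0.024,0.013,0.45],[0,0,0]]
    - [[0.024,0.013,0.49],[0,0,0]]
    - [[0.024,0.013,0.49],[0,0,0]]
    - [[0.024,0.013,0.49],[0,0,0]]

```text
time_s: 2.7
position: [0.596, -0.0644, 0.0547]
tool_rot: [[0.004, 1.0, -0.0], [1.0, -0.004, -0.0], [-0.0, -0.0, -1.0]]
ft_force: [0.1, 0.4, 1.3]
grip_width: 0.0853
gripper_force: 0.0
```

Call:
step_arm:
  targets:
    - [[0,0,0],[0,0,0]]
    - [[0,0,0],[0,0,0]]
    - [[0,0,0],[0,0,0]]
    - [[0,0,0],[0,0,0]]
    - [[0,0,0],[0,0,0]]
    - [[0,0,0],[0,0,0]]
    - [[0,0,0],[0,0,0]]
    - [[0,0,0],[0,0,0]]
  jaw: 55

```text
time_s: 3.37
position: [0.5969, -0.0635, 0.0558]
tool_rot: [[0.002, 1.0, 0.002], [1.0, -0.002, -0.002], [-0.002, 0.002, -1.0]]
ft_force: [-2.6, -3.3, 6.3]
grip_width: 0.0652
gripper_force: 44.6
```

```bash
python3 go.py
```

```text
t 3.3667 p [ 0.5969 -0.0635  0.0558] q1,q6 [-17.3  36.5  79.9  -0.1  63.4 -17.2] F [-2.55 -3.34  6.33] w 0.0652 44.57442909479141
tooly [ 1.    -0.002  0.002]
```

Call:
step_arm:
  targets:
    - [[0,0,-0.02],[0,0,0]]
    - [[0,0,-0.05],[0,0,0]]
    - [[0,0,-0.08],[0,0,0]]
    - [[0,0,-0.12],[0,0,0]]
    - [[0,0,-0.15],[0,0,0]]
    - [[0,0,-0.16],[0,0,0]]
    - [[0,0,-0.16],[0,0,0]]
    - [[0,0,-0.16],[0,0,0]]
    - [[0,0,-0.16],[0,0,0]]
    - [[0,0,-0.16],[0,0,0]]

```text
time_s: 4.2
position: [0.5962, -0.0627, 0.1017]
tool_rot: [[0.002, 1.0, -0.001], [1.0, -0.002, 0.0], [0.0, -0.001, -1.0]]
ft_force: [-0.7, 0.3, -1.7]
grip_width: 0.0651
gripper_force: 44.8
```

Call:
step_arm:
  targets:
    - [[0,0,0],[0,0,0]]
    - [[0,0,0],[0,0,0]]
    - [[0,0,0],[0,0,0]]
    - [[0,0,0],[0,0,0]]

```text
time_s: 4.53
position: [0.5965, -0.0628, 0.1022]
tool_rot: [[0.002, 1.0, -0.0], [1.0, -0.002, 0.0], [0.0, -0.0, -1.0]]
ft_force: [0.1, 0.4, -1.4]
grip_width: 0.0651
gripper_force: 44.8
```

Call:
step_arm:
  targets:
    - [[0,0,0.04],[0,0,0]]
    - [[0,0,0.08],[0,0,0]]
    - [[0,0,0.11],[0,0,0]]
    - [[0,0,0.13],[0,0,0]]
    - [[0,0,0.145],[0,0,0]]
    - [[0,0,0.152],[0,0,0]]
    - [[0,0,0.157],[0,0,0]]
    - [[0,0,0.16],[0,0,0]]
    - [[0,0,0.16],[0,0,0]]
    - [[0,0,0.16],[0,0,0]]

```text
time_s: 5.37
position: [0.5964, -0.0628, 0.0558]
tool_rot: [[0.002, 1.0, 0.001], [1.0, -0.002, -0.0], [-0.0, 0.001, -1.0]]
ft_force: [-4.8, 0.3, 6.7]
grip_width: 0.0654
gripper_force: 45.4
```

```bash
python3 go.py
```

```text
t 5.3667 p [ 0.5964 -0.0628  0.0558] q1,q6 [-17.3  36.5  79.9  -0.   63.5 -17.2] F [-4.81  0.33  6.72] w 0.0654 45.37833273410797
tooly [ 1.    -0.002  0.001]
```

Call:
step_arm:
  targets:
    - [[0,0,-0.005],[0,0,0]]
    - [[0,0,-0.005],[0,0,0]]
    - [[0,0,-0.005],[0,0,0]]
    - [[0,0,-0.005],[0,0,0]]
    - [[0,0,-0.005],[0,0,0]]
    - [[0,0,-0.005],[0,0,0]]
    - [[0,0,-0.005],[0,0,0]]
  jaw: 85

```text
time_s: 5.95
position: [0.5965, -0.0628, 0.0558]
tool_rot: [[0.002, 1.0, -0.0], [1.0, -0.002, 0.0], [0.0, -0.0, -1.0]]
ft_force: [-1.4, -0.6, -0.5]
grip_width: 0.0849
gripper_force: 0.0
```

Call:
step_arm:
  targets:
    - [[0,0,-0.1],[0,0,0]]
    - [[0,0,-0.2],[0,0,0]]
    - [[0,0,-0.3],[0,0,0]]
    - [[0,0,-0.4],[0,0,0]]
    - [[0,0,-0.42],[0,0,0]]
    - [[0.336,-0.015,-0.42],[0,0,0]]
    - [[0.336,-0.015,-0.42],[0,0,0]]
    - [[0.336,-0.015,-0.42],[0,0,0]]
    - [[0.336,-0.015,-0.42],[0,0,0]]
    - [[0.336,-0.015,-0.42],[0,0,0]]

```text
time_s: 6.78
position: [0.5921, 0.0387, 0.1814]
tool_rot: [[0.0, 1.0, -0.001], [1.0, -0.0, -0.0], [-0.0, -0.001, -1.0]]
ft_force: [-0.2, -0.6, -0.1]
grip_width: 0.0849
gripper_force: 0.0
```

```bash
cat > tins.py <<'E'
from rig import get_image
from h import *
for n in("top","side"):
    d=get_image(n); W=cloud(d); h=cv2.cvtColor(d["img"],cv2.COLOR_RGB2HSV)
    tm=((W[...,2]>.095)&(W[...,2]<.125)&(h[...,2]>85)&(h[...,1]<60)&(W[...,0]<.7)).astype(np.uint8)
    nn,l,st,ce=cv2.connectedComponentsWithStats(cv2.morphologyEx(tm,cv2.MORPH_OPEN,np.ones((3,3))))
    for i in range(1,nn):
        if st[i,4]>100:
            e=cv2.fitEllipse(cv2.convexHull(np.argwhere(l==i)[:,::-1].astype(np.int32)))
            print(n,st[i,4],ray(d,[e[0]],.107)[0].round(4),"z",np.median(W[l==i][:,2]).round(4))
    s=(d["img"].max(-1)<45)&(W[...,2]>.06)&(W[...,2]<.08)&(abs(W[...,0]-.5014)<.02)&(abs(W[...,1])<.2)
    q=W[s]
    if len(q): print(n,"marker",len(q),np.percentile(q,[5,50,95],axis=0).round(4).tolist())
E
python3 tins.py; python3 go.py .592,.038,.2 .592,.038,.053
```

```text
top 543 [ 0.5935 -0.0742  0.107 ] z 0.1067
top 397 [0.5894 0.1236 0.107 ] z 0.1067
top 103 [0.5815 0.0142 0.107 ] z 0.107
top marker 105 [[0.4915, -0.1393, 0.0619], [0.5025, -0.1308, 0.0686], [0.5116, -0.125, 0.0714]]
side 579 [ 0.595  -0.0606  0.107 ] z 0.1066
side 744 [0.5911 0.0399 0.107 ] z 0.1065
side 852 [0.5972 0.1341 0.107 ] z 0.1066
side marker 43 [[0.494, -0.1334, 0.061], [0.5005, -0.1267, 0.0675], [0.5066, -0.1236, 0.0703]]
t 6.8833 p [0.5923 0.0372 0.1815] q1,q6 [-7.8 28.3 71.9 -0.  79.8 -7.7] F [-0.53  0.16 -0.01] w 0.0849 0.0
tooly [ 1.    -0.003 -0.   ]
.592,.038,.2 shift [ 0.003 -0.001 -0.062] turn [-0.001  0.    -0.004]
.592,.038,.053 shift [ 0.003 -0.001  0.428] turn [-0.001  0.    -0.004]
```

Side view: tin 1 stands back in its place. Next the middle tin.

Call:
step_arm:
  targets:
    - [[0.003,0,0.06],[0,0,0]]
    - [[0.003,0,0.13],[0,0,0]]
    - [[0.003,0,0.2],[0,0,0]]
    - [[0.003,0,0.27],[0,0,0]]
    - [[0.003,0,0.34],[0,0,0]]
    - [[0.003,0,0.39],[0,0,0]]
    - [[0.003,0,0.42],[0,0,0]]
    - [[0.003,0,0.42],[0,0,0]]
    - [[0.003,0,0.42],[0,0,0]]

```text
time_s: 7.63
position: [0.5925, 0.0382, 0.056]
tool_rot: [[0.003, 1.0, 0.0], [1.0, -0.003, -0.0], [-0.0, 0.0, -1.0]]
ft_force: [-0.5, -0.2, 0.7]
grip_width: 0.0851
gripper_force: 0.0
```

Call:
step_arm:
  targets:
    - [[0,0,0],[0,0,0]]
    - [[0,0,0],[0,0,0]]
    - [[0,0,0],[0,0,0]]
    - [[0,0,0],[0,0,0]]
    - [[0,0,0],[0,0,0]]
    - [[0,0,0],[0,0,0]]
    - [[0,0,0],[0,0,0]]
    - [[0,0,0],[0,0,0]]
  jaw: 55

```text
time_s: 8.3
position: [0.5927, 0.0387, 0.0571]
tool_rot: [[0.002, 1.0, 0.002], [1.0, -0.002, -0.001], [-0.001, 0.002, -1.0]]
ft_force: [-1.7, -1.6, 6.7]
grip_width: 0.0654
gripper_force: 44.6
```

Call:
step_arm:
  targets:
    - [[0,0,-0.02],[0,0,0]]
    - [[0,0,-0.05],[0,0,0]]
    - [[0,0,-0.08],[0,0,0]]
    - [[0,0,-0.12],[0,0,0]]
    - [[0,0,-0.15],[0,0,0]]
    - [[0,0,-0.16],[0,0,0]]
    - [[0,0,-0.16],[0,0,0]]
    - [[0,0,-0.16],[0,0,0]]
    - [[0,0,-0.16],[0,0,0]]
    - [[0,0,-0.16],[0,0,0]]

```text
time_s: 9.13
position: [0.5919, 0.0389, 0.1032]
tool_rot: [[0.002, 1.0, -0.001], [1.0, -0.002, 0.0], [0.0, -0.001, -1.0]]
ft_force: [-0.6, 0.4, -5.6]
grip_width: 0.0651
gripper_force: 46.2
```

Call:
step_arm:
  targets:
    - [[0,0,0],[0,0,0]]
    - [[0,0,0],[0,0,0]]
    - [[0,0,0],[0,0,0]]
    - [[0,0,0],[0,0,0]]

```text
time_s: 9.47
position: [0.5922, 0.0389, 0.1037]
tool_rot: [[0.002, 1.0, -0.0], [1.0, -0.002, 0.0], [0.0, -0.0, -1.0]]
ft_force: [-0.9, -0.1, -5.5]
grip_width: 0.0654
gripper_force: 46.2
```

Call:
step_arm:
  targets:
    - [[0,0,0.04],[0,0,0]]
    - [[0,0,0.08],[0,0,0]]
    - [[0,0,0.11],[0,0,0]]
    - [[0,0,0.13],[0,0,0]]
    - [[0,0,0.145],[0,0,0]]
    - [[0,0,0.152],[0,0,0]]
    - [[0,0,0.157],[0,0,0]]
    - [[0,0,0.16],[0,0,0]]
    - [[0,0,0.16],[0,0,0]]
    - [[0,0,0.16],[0,0,0]]

```text
time_s: 10.3
position: [0.5922, 0.0389, 0.0572]
tool_rot: [[0.002, 1.0, 0.001], [1.0, -0.002, -0.0], [-0.0, 0.001, -1.0]]
ft_force: [-5.5, -0.1, 5.1]
grip_width: 0.0656
gripper_force: 46.8
```

The middle tin pulls 5.5 N against 1.4 N for the first. Now the third.

Call:
step_arm:
  targets:
    - [[0,0,-0.005],[0,0,0]]
    - [[0,0,-0.005],[0,0,0]]
    - [[0,0,-0.005],[0,0,0]]
    - [[0,0,-0.005],[0,0,0]]
    - [[0,0,-0.005],[0,0,0]]
    - [[0,0,-0.005],[0,0,0]]
    - [[0,0,-0.005],[0,0,0]]
  jaw: 85

```text
time_s: 10.88
position: [0.5923, 0.0389, 0.0573]
tool_rot: [[0.002, 1.0, 0.0], [1.0, -0.002, -0.0], [-0.0, 0.0, -1.0]]
ft_force: [0.7, -0.7, -0.1]
grip_width: 0.0851
gripper_force: 0.0
```

Call:
step_arm:
  targets:
    - [[0,0,-0.1],[0,0,0]]
    - [[0,0,-0.2],[0,0,0]]
    - [[0,0,-0.3],[0,0,0]]
    - [[0,0,-0.4],[0,0,0]]
    - [[0,0,-0.42],[0,0,0]]
    - [[0.314,0.015,-0.42],[0,0,0]]
    - [[0.314,0.015,-0.42],[0,0,0]]
    - [[0.314,0.015,-0.42],[0,0,0]]
    - [[0.314,0.015,-0.42],[0,0,0]]
    - [[0.314,0.015,-0.42],[0,0,0]]

```text
time_s: 11.72
position: [0.5967, 0.1333, 0.1828]
tool_rot: [[0.001, 1.0, -0.001], [1.0, -0.001, -0.0], [-0.0, -0.001, -1.0]]
ft_force: [0.3, -0.7, -0.4]
grip_width: 0.0849
gripper_force: 0.0
```

```bash
python3 tins.py; python3 go.py .5967,.133,.053
```

```text
top 976 [ 0.5964 -0.0635  0.107 ] z 0.1067
top 981 [0.5919 0.0373 0.107 ] z 0.1067
top 131 [0.5967 0.1066 0.107 ] z 0.1064
top marker 97 [[0.4915, -0.1384, 0.0643], [0.5007, -0.1308, 0.0687], [0.5118, -0.125, 0.0709]]
side 647 [0.5939 0.0418 0.107 ] z 0.1065
side 957 [0.5959 0.1348 0.107 ] z 0.1066
side marker 24 [[0.4951, -0.1308, 0.0614], [0.5008, -0.1256, 0.0665], [0.5062, -0.1227, 0.0706]]
t 11.8167 p [0.5969 0.132  0.183 ] q1,q6 [ 1.4 30.  68.6 -0.  81.4  1.6] F [-0.07 -0.23  0.29] w 0.0852 0.0
tooly [ 1.    -0.003 -0.001]
.5967,.133,.053 shift [ 0.003 -0.001  0.433] turn [-0.001  0.    -0.004]
```

Call:
step_arm:
  targets:
    - [[0.003,0,0.06],[0,0,0]]
    - [[0.003,0,0.13],[0,0,0]]
    - [[0.003,0,0.2],[0,0,0]]
    - [[0.003,0,0.27],[0,0,0]]
    - [[0.003,0,0.34],[0,0,0]]
    - [[0.003,0,0.39],[0,0,0]]
    - [[0.003,0,0.42],[0,0,0]]
    - [[0.003,0,0.425],[0,0,0]]
    - [[0.003,0,0.425],[0,0,0]]

```text
time_s: 12.57
position: [0.5971, 0.1333, 0.0559]
tool_rot: [[0.003, 1.0, -0.0], [1.0, -0.003, -0.0], [-0.0, -0.0, -1.0]]
ft_force: [0.4, -0.1, 0.5]
grip_width: 0.0846
gripper_force: 0.0
```

Call:
step_arm:
  targets:
    - [[0,0,0],[0,0,0]]
    - [[0,0,0],[0,0,0]]
    - [[0,0,0],[0,0,0]]
    - [[0,0,0],[0,0,0]]
    - [[0,0,0],[0,0,0]]
    - [[0,0,0],[0,0,0]]
    - [[0,0,0],[0,0,0]]
    - [[0,0,0],[0,0,0]]
  jaw: 55

```text
time_s: 13.23
position: [0.5976, 0.1339, 0.0572]
tool_rot: [[0.002, 1.0, 0.002], [1.0, -0.002, -0.0], [-0.0, 0.002, -1.0]]
ft_force: [-1.1, -1.5, 6.4]
grip_width: 0.0653
gripper_force: 44.8
```

Call:
step_arm:
  targets:
    - [[0,0,-0.02],[0,0,0]]
    - [[0,0,-0.05],[0,0,0]]
    - [[0,0,-0.08],[0,0,0]]
    - [[0,0,-0.12],[0,0,0]]
    - [[0,0,-0.15],[0,0,0]]
    - [[0,0,-0.16],[0,0,0]]
    - [[0,0,-0.16],[0,0,0]]
    - [[0,0,-0.16],[0,0,0]]
    - [[0,0,-0.16],[0,0,0]]
    - [[0,0,-0.16],[0,0,0]]

```text
time_s: 14.07
position: [0.5967, 0.134, 0.1032]
tool_rot: [[0.002, 1.0, -0.001], [1.0, -0.002, -0.0], [-0.0, -0.001, -1.0]]
ft_force: [-0.2, 0.9, -2.6]
grip_width: 0.065
gripper_force: 44.8
```

Call:
step_arm:
  targets:
    - [[0,0,0],[0,0,0]]
    - [[0,0,0],[0,0,0]]
    - [[0,0,0],[0,0,0]]
    - [[0,0,0],[0,0,0]]

```text
time_s: 14.4
position: [0.5969, 0.134, 0.1037]
tool_rot: [[0.002, 1.0, -0.0], [1.0, -0.002, 0.0], [0.0, -0.0, -1.0]]
ft_force: [0.4, 0.3, -1.9]
grip_width: 0.0654
gripper_force: 44.8
```

Call:
step_arm:
  targets:
    - [[0,0,0.04],[0,0,0]]
    - [[0,0,0.08],[0,0,0]]
    - [[0,0,0.11],[0,0,0]]
    - [[0,0,0.13],[0,0,0]]
    - [[0,0,0.145],[0,0,0]]
    - [[0,0,0.152],[0,0,0]]
    - [[0,0,0.157],[0,0,0]]
    - [[0,0,0.16],[0,0,0]]
    - [[0,0,0.16],[0,0,0]]
    - [[0,0,0.16],[0,0,0]]

```text
time_s: 15.23
position: [0.5969, 0.134, 0.0572]
tool_rot: [[0.002, 1.0, 0.001], [1.0, -0.002, -0.0], [-0.0, 0.001, -1.0]]
ft_force: [-3.9, -0.5, 6.7]
grip_width: 0.0652
gripper_force: 45.2
```

Call:
step_arm:
  targets:
    - [[0,0,-0.005],[0,0,0]]
    - [[0,0,-0.005],[0,0,0]]
    - [[0,0,-0.005],[0,0,0]]
    - [[0,0,-0.005],[0,0,0]]
    - [[0,0,-0.005],[0,0,0]]
    - [[0,0,-0.005],[0,0,0]]
    - [[0,0,-0.005],[0,0,0]]
  jaw: 85

```text
time_s: 15.82
position: [0.597, 0.134, 0.0573]
tool_rot: [[0.002, 1.0, -0.0], [1.0, -0.002, -0.0], [-0.0, -0.0, -1.0]]
ft_force: [0.7, 0.5, -1.2]
grip_width: 0.0849
gripper_force: 0.0
```

Call:
step_arm:
  targets:
    - [[0,0,-0.1],[0,0,0]]
    - [[0,0,-0.2],[0,0,0]]
    - [[0,0,-0.3],[0,0,0]]
    - [[0,0,-0.4],[0,0,0]]
    - [[0,0,-0.45],[0,0,0]]
    - [[0,0,-0.45],[0,0,0]]

```text
time_s: 16.32
position: [0.5983, 0.1341, 0.1964]
tool_rot: [[0.002, 1.0, 0.007], [1.0, -0.002, 0.0], [0.0, 0.007, -1.0]]
ft_force: [-0.8, -0.2, 0.7]
grip_width: 0.0847
gripper_force: 0.0
```

Weights are about 1.4, 5.5 and 1.9 N, so the middle tin is the heaviest. Now the marker: grip it lightly and drag it.

Call:
step_arm:
  targets:
    - [[-0.883,-0.322,0],[0,0,0]]
    - [[-0.883,-0.322,0],[0,0,0]]
    - [[-0.883,-0.322,0],[0,0,0]]
    - [[-0.883,-0.322,0],[0,0,0]]
    - [[-0.883,-0.322,0],[0,0,0]]
    - [[-0.883,-0.322,0],[0,0,0]]
    - [[-0.883,-0.322,0],[0,0,0]]
    - [[-0.883,-0.322,0],[0,0,0]]
    - [[-0.883,-0.322,0],[0,0,0]]
  jaw: 50
  grip_force: 20

```text
time_s: 17.07
position: [0.4991, -0.1318, 0.1915]
tool_rot: [[0.005, 1.0, -0.001], [1.0, -0.005, 0.001], [0.001, -0.001, -1.0]]
ft_force: [-0.1, -0.0, 0.6]
grip_width: 0.05
gripper_force: 0.0
```

```bash
python3 tins.py; python3 go.py .5014,-.131,.09 .5014,-.131,.046
python3 - <<'E'
from rig import get_image
import cv2
d=get_image("side"); cv2.imwrite("pics/s2.png",cv2.resize(d["img"][:,:,::-1],(800,600)))
E
```

```text
top 990 [0.5966 0.1319 0.107 ] z 0.1067
top 960 [ 0.5967 -0.0635  0.107 ] z 0.1067
top 975 [0.5925 0.0375 0.107 ] z 0.1067
top marker 97 [[0.4928, -0.1385, 0.0623], [0.5026, -0.1309, 0.0688], [0.5118, -0.125, 0.0709]]
side 571 [ 0.5953 -0.0607  0.107 ] z 0.1064
side 689 [0.5919 0.0403 0.107 ] z 0.1064
side 945 [0.5953 0.1347 0.107 ] z 0.1066
side marker 48 [[0.4937, -0.1335, 0.0608], [0.501, -0.1261, 0.0676], [0.5072, -0.1233, 0.0701]]
t 17.1667 p [ 0.4997 -0.13    0.1918] q1,q6 [-27.7  20.4  83.5   0.   76.2 -27.6] F [-0.77  0.14 -0.22] w 0.0502 0.0
tooly [ 1.    -0.002 -0.001]
.5014,-.131,.09 shift [-0.004  0.006  0.339] turn [-0.001 -0.001 -0.003]
.5014,-.131,.046 shift [-0.004  0.006  0.486] turn [-0.001 -0.001 -0.003]
```

View pics/s2.png

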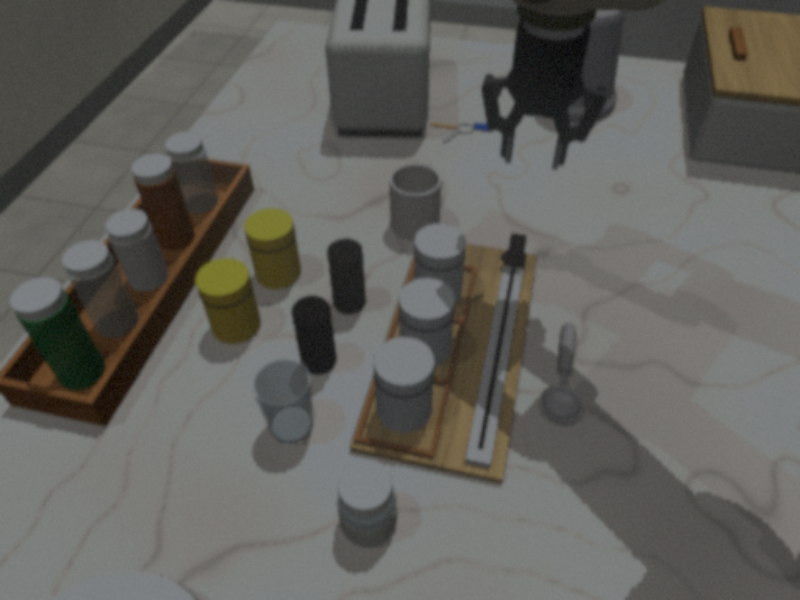

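All three tins stand in their bays. The gripper at (545,150) hovers over the marker at (515,245). Descend, grip and drag by +0.168 m (0.56).

Call:
step_arm:
  targets:
    - [[0,0.006,0.06],[0,0,0]]
    - [[0,0.006,0.13],[0,0,0]]
    - [[0,0.006,0.2],[0,0,0]]
    - [[0,0.006,0.27],[0,0,0]]
    - [[0,0.006,0.34],[0,0,0]]
    - [[0,0.006,0.4],[0,0,0]]
    - [[0,0.006,0.45],[0,0,0]]
    - [[0,0.006,0.486],[0,0,0]]
    - [[0,0.006,0.486],[0,0,0]]

```text
time_s: 17.97
position: [0.5009, -0.1289, 0.0444]
tool_rot: [[0.0, 1.0, -0.004], [1.0, -0.0, 0.002], [0.002, -0.004, -1.0]]
ft_force: [-0.9, 1.0, -1.0]
grip_width: 0.0502
gripper_force: 0.0
```

Call:
step_arm:
  targets:
    - [[0,0,0],[0,0,0]]
    - [[0,0,0],[0,0,0]]
    - [[0,0,0],[0,0,0]]
    - [[0,0,0],[0,0,0]]
    - [[0,0,0],[0,0,0]]
    - [[0,0,0],[0,0,0]]
    - [[0,0,0],[0,0,0]]
  jaw: 15

```text
time_s: 18.55
position: [0.5013, -0.1304, 0.0474]
tool_rot: [[0.002, 1.0, -0.0], [1.0, -0.002, -0.0], [-0.0, -0.0, -1.0]]
ft_force: [-5.1, 1.9, 5.9]
grip_width: 0.0216
gripper_force: 22.2
```

```bash
python3 go.py .5014,.037,.046
```

```text
t 18.55 p [ 0.5013 -0.1304  0.0474] q1,q6 [-27.7  31.   94.1  -0.   55.  -27.6] F [-5.08  1.91  5.86] w 0.0216 22.246372997760773
tooly [ 1.    -0.002 -0.   ]
.5014,.037,.046 shift [ 0.558 -0.001  0.005] turn [-0.     0.    -0.002]
```

Call:
step_arm:
  targets:
    - [[0.04,0,0],[0,0,0]]
    - [[0.1,0,0],[0,0,0]]
    - [[0.17,0,0],[0,0,0]]
    - [[0.24,0,0],[0,0,0]]
    - [[0.31,0,0],[0,0,0]]
    - [[0.38,0,0],[0,0,0]]
    - [[0.45,0,0],[0,0,0]]
    - [[0.51,0,0],[0,0,0]]
    - [[0.55,0,0],[0,0,0]]
    - [[0.558,0,0],[0,0,0]]

```text
time_s: 19.38
position: [0.5013, 0.0385, 0.0474]
tool_rot: [[-0.0, 1.0, -0.0], [1.0, 0.0, -0.0], [-0.0, -0.0, -1.0]]
ft_force: [-5.4, -1.5, 7.3]
grip_width: 0.0216
gripper_force: 22.4
```

Call:
step_arm:
  targets:
    - [[0,0,0],[0,0,0]]
    - [[0,0,0],[0,0,0]]
    - [[0,0,0],[0,0,0]]
    - [[0,0,0],[0,0,0]]

```text
time_s: 19.72
position: [0.5013, 0.0372, 0.0474]
tool_rot: [[0.002, 1.0, -0.001], [1.0, -0.002, 0.0], [0.0, -0.001, -1.0]]
ft_force: [-5.1, 1.5, 7.9]
grip_width: 0.0218
gripper_force: 22.4
```

```bash
python3 go.py .5014,.037,.046; python3 tins.py
```

```text
t 19.7167 p [0.5013 0.0372 0.0474] q1,q6 [-9.3 29.9 96.5  0.  53.7 -9.2] F [-5.11  1.47  7.89] w 0.0218 22.429830729961395
tooly [ 1.    -0.002 -0.001]
.5014,.037,.046 shift [-0.001  0.     0.005] turn [-0.001 -0.    -0.002]
top 919 [0.597 0.132 0.107] z 0.1068
top 964 [ 0.5965 -0.0638  0.107 ] z 0.1067
top 890 [0.5926 0.0373 0.107 ] z 0.1067
side 599 [ 0.5948 -0.0598  0.107 ] z 0.1065
side 728 [0.5919 0.0406 0.107 ] z 0.1065
side 975 [0.5952 0.1354 0.107 ] z 0.1065
side marker 137 [[0.4872, 0.0296, 0.0608], [0.501, 0.0413, 0.0681], [0.5197, 0.049, 0.0755]]
```

Call:
step_arm:
  targets:
    - [[0,0,0],[0,0,0]]
    - [[0,0,0],[0,0,0]]
    - [[0,0,0],[0,0,0]]
    - [[0,0,0],[0,0,0]]
    - [[0,0,0],[0,0,0]]
  jaw: 45

```text
time_s: 20.23
position: [0.5021, 0.0367, 0.0466]
tool_rot: [[0.002, 1.0, 0.0], [1.0, -0.002, -0.0], [-0.0, 0.0, -1.0]]
ft_force: [-0.0, -0.1, -0.9]
grip_width: 0.0452
gripper_force: 0.0
```

Call:
step_arm:
  targets:
    - [[0,0,-0.06],[0,0,0]]
    - [[0,0,-0.16],[0,0,0]]
    - [[0,0,-0.28],[0,0,0]]
    - [[0,0,-0.4],[0,0,0]]
    - [[0,0,-0.5],[0,0,0]]
    - [[0,0,-0.5],[0,0,0]]
    - [[0.003,0.303,-0.5],[0,0,0]]
    - [[0.003,0.303,-0.5],[0,0,0]]
    - [[0.003,0.303,-0.5],[0,0,0]]
    - [[0.003,0.303,-0.5],[0,0,0]]

```text
time_s: 21.07
position: [0.5944, 0.0372, 0.1949]
tool_rot: [[0.002, 1.0, -0.001], [1.0, -0.002, 0.0], [0.0, -0.001, -1.0]]
ft_force: [-0.6, 0.4, -0.1]
grip_width: 0.0451
gripper_force: 0.0
```

Call:
step_arm:
  targets:
    - [[0,0,0],[0,0,0]]
    - [[0,0,0],[0,0,0]]
    - [[0,0,0],[0,0,0]]
    - [[0,0,0],[0,0,0]]
    - [[0,0,0],[0,0,0]]
  jaw: 85
  grip_force: 40

```text
time_s: 21.48
position: [0.5924, 0.0375, 0.1969]
tool_rot: [[0.002, 1.0, 0.0], [1.0, -0.002, -0.0], [-0.0, 0.0, -1.0]]
ft_force: [0.3, 0.4, -0.1]
grip_width: 0.0848
gripper_force: 0.0
```

```bash
python3 go.py .592,.0382,.053; python3 tins.py
python3 - <<'E'
from rig import get_image
import cv2
d=get_image("side"); cv2.imwrite("pics/s3.png",cv2.resize(d["img"][:,:,::-1],(800,600)))
E
```

```text
t 21.4833 p [0.5924 0.0375 0.1969] q1,q6 [-7.8 27.6 70.5  0.  81.8 -7.7] F [ 0.34  0.35 -0.1 ] w 0.0848 0.0
tooly [ 1.    -0.002  0.   ]
.592,.0382,.053 shift [ 0.002 -0.001  0.48 ] turn [ 0.     0.    -0.003]
top 451 [ 0.5934 -0.0768  0.107 ] z 0.1066
top 484 [0.5916 0.1246 0.107 ] z 0.1068
top 101 [0.5832 0.0133 0.107 ] z 0.1065
side 578 [ 0.595  -0.0606  0.107 ] z 0.1065
side 750 [0.5908 0.0401 0.107 ] z 0.1065
side 834 [0.5964 0.1339 0.107 ] z 0.1066
side marker 82 [[0.4922, 0.0294, 0.062], [0.4998, 0.0392, 0.0681], [0.5075, 0.0435, 0.0707]]
```

View pics/s3.png

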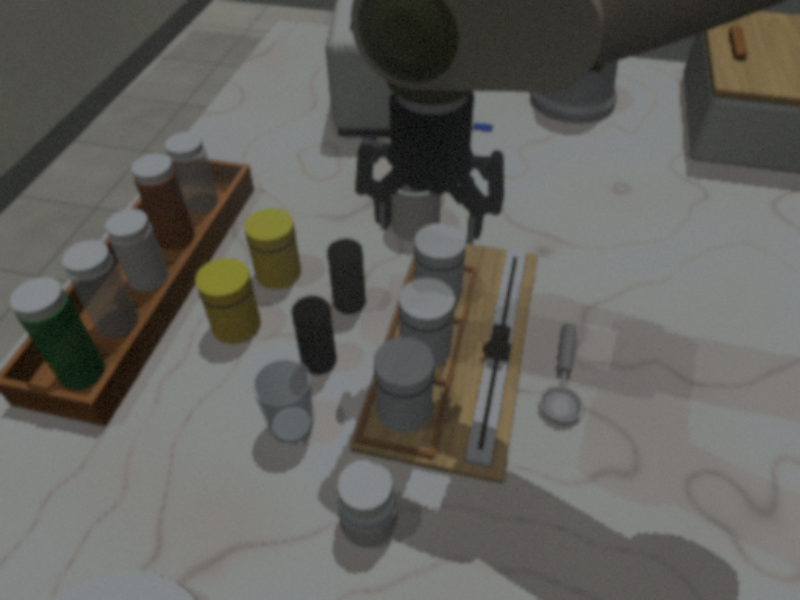

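The marker at (498,342) stands in front of the middle tin at (427,310), and every tin is in its bay. Now grip the middle tin and lift it about 14 cm.

Call:
step_arm:
  targets:
    - [[0.002,0,0.06],[0,0,0]]
    - [[0.002,0,0.13],[0,0,0]]
    - [[0.002,0,0.2],[0,0,0]]
    - [[0.002,0,0.27],[0,0,0]]
    - [[0.002,0,0.34],[0,0,0]]
    - [[0.002,0,0.4],[0,0,0]]
    - [[0.002,0,0.45],[0,0,0]]
    - [[0.002,0,0.475],[0,0,0]]
    - [[0.002,0,0.475],[0,0,0]]

```text
time_s: 22.38
position: [0.5921, 0.0381, 0.0526]
tool_rot: [[0.002, 1.0, -0.003], [1.0, -0.002, 0.0], [0.0, -0.003, -1.0]]
ft_force: [-0.6, 0.1, -0.1]
grip_width: 0.085
gripper_force: 0.0
```

Call:
step_arm:
  targets:
    - [[0,0,0],[0,0,0]]
    - [[0,0,0],[0,0,0]]
    - [[0,0,0],[0,0,0]]
    - [[0,0,0],[0,0,0]]
    - [[0,0,0],[0,0,0]]
    - [[0,0,0],[0,0,0]]
    - [[0,0,0],[0,0,0]]
    - [[0,0,0],[0,0,0]]
  jaw: 55

```text
time_s: 23.05
position: [0.5931, 0.038, 0.0553]
tool_rot: [[0.002, 1.0, 0.001], [1.0, -0.002, -0.0], [-0.0, 0.001, -1.0]]
ft_force: [-2.7, -0.2, 6.5]
grip_width: 0.0648
gripper_force: 46.3
```

Call:
step_arm:
  targets:
    - [[0,0,-0.03],[0,0,0]]
    - [[0,0,-0.08],[0,0,0]]
    - [[0,0,-0.15],[0,0,0]]
    - [[0,0,-0.22],[0,0,0]]
    - [[0,0,-0.29],[0,0,0]]
    - [[0,0,-0.36],[0,0,0]]
    - [[0,0,-0.42],[0,0,0]]
    - [[0,0,-0.46],[0,0,0]]
    - [[0,0,-0.475],[0,0,0]]
    - [[0,0,-0.48],[0,0,0]]

```text
time_s: 23.88
position: [0.5928, 0.0381, 0.1987]
tool_rot: [[0.002, 1.0, 0.001], [1.0, -0.002, -0.0], [-0.0, 0.001, -1.0]]
ft_force: [0.2, 0.2, -6.0]
grip_width: 0.0655
gripper_force: 46.6
```

Call:
step_arm:
  targets:
    - [[0,0,0],[0,0,0]]
    - [[0,0,0],[0,0,0]]
    - [[0,0,0],[0,0,0]]
    - [[0,0,0],[0,0,0]]
    - [[0,0,0],[0,0,0]]
    - [[0,0,0],[0,0,0]]

```text
time_s: 24.38
position: [0.5928, 0.038, 0.1977]
tool_rot: [[0.002, 1.0, -0.001], [1.0, -0.002, 0.0], [0.0, -0.001, -1.0]]
ft_force: [0.2, -0.4, -5.7]
grip_width: 0.0652
gripper_force: 46.6
```

```bash
python3 go.py; python3 tins.py
python3 - <<'E'
from rig import get_image
import cv2
d=get_image("side"); cv2.imwrite("pics/s4.png",cv2.resize(d["img"][:,:,::-1],(800,600)))
E
```

```text
t 24.3833 p [0.5928 0.038  0.1977] q1,q6 [-7.7 27.6 70.3 -0.  82.1 -7.6] F [ 0.23 -0.4  -5.65] w 0.0652 46.55533790588379
tooly [ 1.    -0.002 -0.001]
top 465 [ 0.5941 -0.0766  0.107 ] z 0.1067
top 517 [0.5923 0.1262 0.107 ] z 0.1068
side 851 [0.5958 0.1333 0.107 ] z 0.1066
side marker 83 [[0.4926, 0.0299, 0.0621], [0.5, 0.0391, 0.0683], [0.5082, 0.0438, 0.0706]]
```

View pics/s4.png

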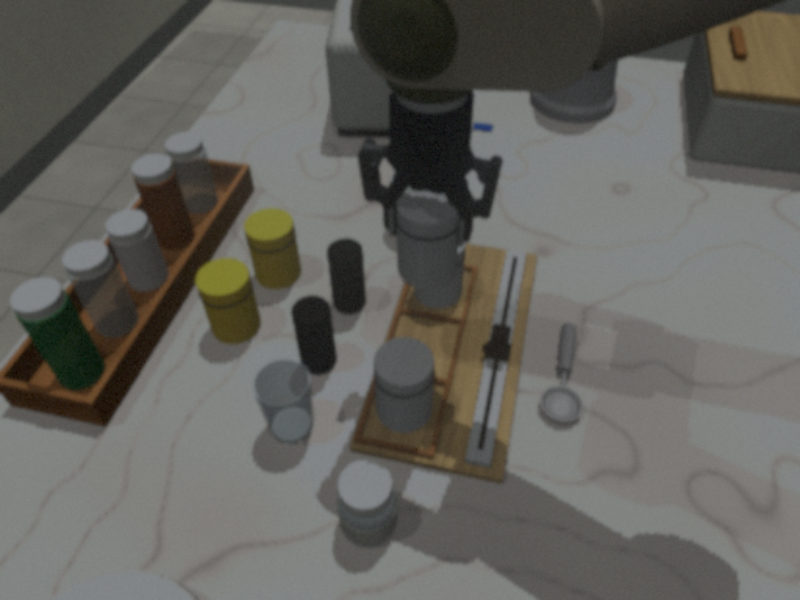

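The tin is held upright at about (430,240), lifted 142 mm, and the others stand in their bays.

```bash
python3 -c "
from rig import close_job
print(close_job())"
```

```text
the job is handed in; nothing more can be done
None
```

I handed the job in with the middle canister, the heaviest at about 5.6 N against 1.4 and 1.9 N, held upright about 14 cm above the board, the marker centred in front of its bay, and the other two standing in theirs; no verdict was returned.

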